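Restock the free-turning bench carousel

TASK

Get the bench carousel ready for the fitter: throw the wooden offcut lying on it into the red scrap crate, then slide the full yellow bin, without lifting it, from the ledge onto the carousel so that it stands squarely on its yellow outline with its low front facing outwards, and stand the white glue bottle upright on the white ring. The carousel turns freely, but leave it set as it is: do not let it turn by more than a few degrees at any time. Leave the blue and black bins and the oil can where they are, and do not tip the yellow bin or the glue bottle over.

Things in the scene. Friction and masses are not known exactly. Their poses are not given: they have to be found in the camera images.
- carousel: Grey disc, 360 mm across, turning very freely about its upright axis (0.008 N m drag): a push not aimed at the axis spins it. Origin on the axis, on the disc's top, 40 mm above the bench; x, y turn with the disc, z up. Knob at the centre: 52 mm across, 22 high. Yellow outline (112 mm along x, 103 along y) on the +y side, which faces the ledge, up to 25 degrees round to the robot; white ring at -y.
- bin_place (a point): Centre of the yellow outline on the disc, 115 mm from the axis along the disc's +y, at the top surface.
- glue_place (a point): Centre of the white ring (74 mm outside, 64 mm inside) on the disc, 115 mm from the axis along the disc's -y, at the top surface.
- rim_mark (a point): Point on the rim of the disc beyond the yellow outline, 180 mm from the axis along the disc's +y, at the top surface.
- station: Fixed wooden station carrying the carousel. Origin on the carousel's axis at bench height; x away from the robot, y to its left (within 3 degrees). Its flat ledge on the left spans x -205 to +75 mm, out to y 360 mm; its inner edge is cut to an arc round the disc, 6 mm clear of the rim; its top is 41 mm above the bench, 1 mm above the disc. Base board under the disc: 370 mm square, 12 mm thick.
- yellow_bin: Yellow stacking bin of brass hinges on the ledge: 95 mm long (x), 104 wide (y), upright outer faces, 3 mm walls, 0.3 to 0.65 kg, too wide to grasp across. Low front at -x 28 mm high; sides 28 high along the front 33 mm, 50 behind; back 50. Origin: centre of underside, z up. At the start its front points away from the carousel, to the ledge's outer edge, within about 20 degrees.
- bin_front (a point): Middle of the outer face of the yellow bin's low front, 47.5 mm from the bin's origin along its -x and 14 mm above its underside.
- offcut: Light wooden block left lying flat across the yellow outline: 110 mm long (its x), 38 mm wide (its y), 24 mm high. Origin at the centre of its underside, z up.
- crate: Fixed red open plastic scrap crate on the bench, outside 220 mm (its x) by 160 mm (its y), 90 mm high, walls and floor 5 mm, three small scraps (up to 17 mm high) on its floor. Origin at the centre of its underside, z up.
- glue: White round glue bottle with a green band and an orange nozzle, standing on the bench to the robot's right: body 60 mm across up to 118 mm height, then a shoulder and nozzle to 155 mm. 0.2 to 0.4 kg. Origin at the centre of its underside, z up.
- oil_can: Dark steel can with a red band, 66 mm across, 120 mm high, standing on the bench near the glue bottle; leave it alone. Origin at the centre of its underside, z up.
- blue_bin: Blue bin of wooden knobs, same size as the yellow one, standing on the disc at its +x side, front outwards; leave it alone. Origin at the centre of its underside.
- black_bin: Black bin of steel brackets, same size, standing on the disc at its -x side, front outwards; leave it alone. Origin at the centre of its underside.
There are look-alikes about, which are no part of the job. What is shaped like the offcut but green is not meant. What is shaped like the glue but purple is not meant.

How it is judged:
By the outcome, as a careful person would: the job done as asked, in the order asked, and still so for the second after the job is handed in, with the robot touching nothing.
It also fails if it takes over 72 s, if anything falls off the work surface, if the arm or the gripper's body presses on something with over 40 N, if the wrist force passes 120 N, or if a joint passes its speed limit or range.

ROBOT

A 7-joint arm with a two-finger parallel gripper is mounted at the origin on the work surface. World frame = base frame: x ahead of the robot, y to its left, z up, the work surface at z = 0. Lengths are in m, angles in rad, forces in N, time in s.
With the tool pointing down it reaches from about 0.35 to 0.9 m from the base axis. Payload 8.1 kg.
Tool frame: the origin (TCP) lies between the finger pads; the fingertips stand 22 mm ahead of it and the grasp point (between the pads) lies 3 mm ahead of it (arm.tip_reach is the distance from the TCP to the fingertips, in m); z points along the fingers, y is the line along which they close (so a half turn about z gives the same grasp; the last joint's range is limited). The gripper opens to 92 mm and grips with 3 to 60 N. Pads are 19 mm wide; open, the fingers measure 130 mm over their backs; the gripper's body (75 mm by 190 mm) begins 47 mm behind the grasp point.
Start: joints at [1.185, 0.434, 0.025, 1.573, -0.012, 1.134, -0.075], TCP at [0.174, -0.6, 0.249] pointing down, gripper open.
Joint ranges: [-2.62, 2.62], [-0.44, 2.09], [-1.27, 1.32], [0.08, 2.57], [-1.32, 4.46], [0.12, 2], [-2.74, 2.74]. Speed limits (rad/s): [2.22, 2.22, 3.01, 3.01, 3.14, 3.14, 3.14].

INTERFACE

Orientations are given as a rotation vector (axis times angle).
In Python, from cell import telemetry, vision, job, arm gives the robot as it stands. The module is installed in compiled form; this text tells all that it offers.
- The arm moves only by the shell command python3 -m creep 'ROWS' [FORCE]. ROWS is text: rows parted by semicolons, each of 7 numbers parted by spaces: the finger opening in cm, from 0 to 9.18, then the shift along the tool's x, y, z in cm, then the turn, a rotation vector about the tool's x, y, z in degrees. A call has 1 to 5 rows; each row is the pose to reach, as a shift and turn from the pose commanded when the call began, along the tool's axes at that moment; what a row does not reach only later rows make up. A row lasts 1/8 s, in which the tool goes at most 62.5 mm and 10.7 degrees, less where a joint would pass 70% of its speed; a pose out of reach is approached as far as the arm can. A call with a gripper value outside its range is refused whole. The fingers move at their own pace and stop on an object; FORCE is the grip in N (left out, the last holds). Time passes only in rows, so rows that repeat a pose let the fingers close. It gives the time, the measured TCP pose, the force, the opening and the grip force at its end, in the units of the state.
- telemetry.observe(): the state, without advancing time (a new reading comes with each control period).
- vision.get_image(name): name is "scene" or "top" or "wrist"; returns the picture (400x640x3 uint8, red, green, blue); there is no depth.
- vision.camera_info(name): a dict with "fov_y" (degrees; the focal length in pixels is half the picture's height over the tangent of half this angle, whatever the lens; pixels are square), "cx", "cy" (the principal point, pixels), "dist_coeffs" ([k1, k2, p1, p2, k3] as OpenCV has them; the pictures are not rectified), "extrinsics" (4x4, takes a point from camera to world coordinates). Camera axes: x right, y down, z forward; pixel columns grow to the right and rows downward; lengths in m; the calibration is good to about 2 mm. A picture is of the moment at which its call begins: read the wrist's pose just before it. camera_info takes no time and is no camera call; for the wrist camera it gives the pose at the moment of the call.
- job.sign_off(): hands the job in; it is judged then, once.
The state is a dict: "clock": time; "joints": joint angles; "dq": joint speeds; "joint_efforts": joint torques, N m; "position": TCP position; "ee_rot": TCP orientation; "force": force on the tool from outside, world axes, zero at the start; "ft_torque": the same for the moment, N m; "width": opening from 0.0 (shut) to 1.0 (fully open); "gripper_force": force on a finger pad.
Only numpy, scipy, OpenCV 4.12 (cv2) and the standard library are available. Lean on these libraries where they do the work, as an engineer would, in place of code of your own. Each camera call takes 0.05 s, during which the arm holds its last target. There are 200 camera calls.

## Working session

There is one attempt and no reset: what is moved stays moved. The work goes in short steps, Python scripts to look and compute and a shell command to move; the robot and the scene stay as the last step left them, time stands still between calls to the robot, and variables do not carry over. Pictures are saved under pics/ and viewed, at most 10 in all, crops included, and the job is handed in when it is done.

```bash
mkdir -p pics
cat > h.py <<'E'
import numpy as np, cv2
from scipy.spatial.transform import Rotation as R
from cell import telemetry, vision, job, arm
def cam(n):
    c=vision.camera_info(n); f=200/np.tan(np.radians(c["fov_y"])/2)
    return np.array([[f,0,c["cx"]],[0,f,c["cy"]],[0,0,1]]),np.array(c["dist_coeffs"],float),np.array(c["extrinsics"])
def ray(n,px,C=None):
    K,d,T=C or cam(n)
    u=cv2.undistortPoints(np.array(px,float).reshape(-1,1,2),K,d).reshape(-1,2)
    return T[:3,3],np.c_[u,np.ones(len(u))]@T[:3,:3].T
def onplane(n,px,z,C=None):
    o,r=ray(n,px,C); return o+r*((z-o[2])/r[:,2])[:,None]
def proj(n,P,C=None):
    K,d,T=C or cam(n); Ti=np.linalg.inv(T)
    return cv2.projectPoints(np.array(P,float).reshape(-1,1,3),cv2.Rodrigues(Ti[:3,:3])[0],Ti[:3,3],K,d)[0].reshape(-1,2)
def rel(p,yaw=None):
    """shift in tool axes (cm) to bring TCP to world p (from measured pose)"""
    s=telemetry.observe(); Rm=R.from_rotvec(s["ee_rot"])
    return Rm.inv().apply(np.array(p)-s["position"])*100
def snap(n,name):
    C=cam(n); im=vision.get_image(n); cv2.imwrite(f"pics/{name}.png",im[:,:,::-1]); np.savez(f"pics/{name}.npz",im=im,K=C[0],d=C[1],T=C[2]); return im,C
E
python3 - <<'E'
from h import *
s=telemetry.observe(); print(s); print(R.from_rotvec(s["ee_rot"]).as_matrix().round(3), arm.tip_reach)
for n in("scene","top","wrist"):
    im,C=snap(n,n+"0"); print(n,C[0].round(1).tolist(),C[1],C[2].round(3).tolist())
E
```

```text
{'clock': 0.0, 'joints': array([ 1.18541239,  0.43523745,  0.02495988,  1.57408942, -0.01160005,
        1.13400489, -0.07514989]), 'dq': array([-0.00074405,  0.0012095 , -0.00090745, -0.00051189, -0.00012042,
       -0.00133567,  0.00104803]), 'joint_efforts': array([-1.10009249e-03, -6.67848945e+01,  9.83810909e-01, -3.14468372e+01,
       -6.07266021e-02,  4.28500492e-02,  1.54357290e-04]), 'position': array([ 0.17421577, -0.59973111,  0.24793878]), 'ee_rot': array([-3.10872874e+00, -4.42331123e-01,  5.67855142e-04]), 'force': array([-0.3701859 ,  1.04510999,  0.20195298]), 'ft_torque': array([-0.0109609 , -0.0546952 , -0.02975896]), 'gripper_force': 0.0, 'width': 1.0019613022867067}
[[ 0.96   0.279 -0.001]
 [ 0.279 -0.96   0.001]
 [-0.    -0.002 -1.   ]] 0.022
scene [[365.0, 0.0, 320.6], [0.0, 365.0, 198.8], [0.0, 0.0, 1.0]] [-0.04190498  0.          0.          0.          0.        ] [[0.65, 0.535, -0.539, 0.95], [0.759, -0.448, 0.472, -0.469], [0.011, -0.716, -0.698, 0.743], [0.0, 0.0, 0.0, 1.0]]
top [[430.8, 0.0, 322.5], [0.0, 430.8, 204.2], [0.0, 0.0, 1.0]] [-0.05018783  0.          0.          0.          0.        ] [[-0.028, -0.996, 0.083, 0.374], [-0.999, 0.03, 0.018, -0.055], [-0.02, -0.083, -0.996, 1.175], [0.0, 0.0, 0.0, 1.0]]
wrist [[288.5, 0.0, 316.8], [0.0, 288.5, 202.0], [0.0, 0.0, 1.0]] [-0.04284765  0.          0.          0.          0.        ] [[0.278, -0.928, -0.247, 0.24], [-0.961, -0.269, -0.07, -0.581], [-0.001, 0.256, -0.967, 0.385], [0.0, 0.0, 0.0, 1.0]]
```

View pics/top0.png

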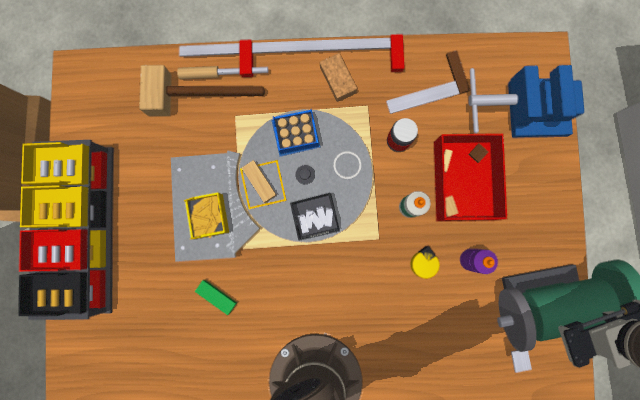

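View pics/scene0.png

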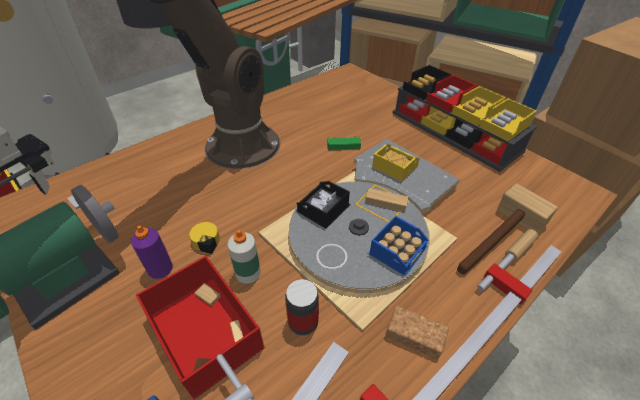

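```bash
python3 - <<'E'
import cv2
im=cv2.imread("pics/top0.png")[95:285,165:435]
cv2.imwrite("pics/crop1.png",cv2.resize(im,None,fx=2.96,fy=2.96,interpolation=cv2.INTER_CUBIC))
E
python3 - <<'E'
from h import *
z=np.load("pics/top0.npz"); im=z["im"]; C=(z["K"],z["d"],z["T"])
hsv=cv2.cvtColor(im,cv2.COLOR_RGB2HSV)
def comps(m,nm,mn=30):
    n,l,s,c=cv2.connectedComponentsWithStats(m.astype(np.uint8))
    for i in range(1,n):
        if s[i,4]>mn: print(nm,s[i].tolist(),c[i].round(1))
    return l
H,S,V=hsv[...,0].astype(int),hsv[...,1].astype(int),hsv[...,2].astype(int)
reg=np.zeros(H.shape,bool); reg[95:285,165:435]=1
comps((H>20)&(H<32)&(S>170)&reg,"yellow")
comps((S<25)&(V>190)&reg,"white",8)
comps((V<110)&(S<50)&reg,"dark",20)
comps((H>8)&(H<22)&(S>60)&(V>150)&reg&(np.hypot(np.arange(640)[None]-305,np.arange(400)[:,None]-175)<66),"wood")
comps(((H<4)|(H>176))&(S>200),"red",300)
comps((H>5)&(H<14)&(S>200)&(V>180),"orange",10)
E
```

```text
yellow [240, 160, 46, 49, 236] [264.4 186.6]
yellow [184, 193, 45, 46, 1125] [207.5 215.1]
yellow [411, 252, 24, 27, 512] [422.9 265.3]
white [387, 95, 48, 18, 500] [408.2 101.5]
white [394, 119, 23, 23, 419] [405.1 129.7]
white [334, 152, 27, 27, 135] [346.9 165. ]
white [212, 165, 3, 4, 9] [212.9 166.7]
white [407, 192, 22, 23, 275] [416.7 203.3]
white [300, 207, 33, 26, 484] [316.  219.4]
white [215, 243, 4, 4, 11] [216.8 244.8]
white [181, 246, 3, 4, 10] [182.2 247.5]
dark [305, 113, 11, 29, 68] [310.9 125.5]
dark [313, 112, 10, 33, 101] [317.5 128.1]
dark [296, 115, 11, 29, 92] [300.7 128.7]
dark [285, 117, 11, 29, 98] [289.5 131. ]
dark [276, 119, 9, 29, 66] [279.  132.6]
dark [391, 128, 26, 18, 93] [398.9 139.3]
dark [296, 165, 19, 20, 300] [305.  174.3]
dark [259, 167, 19, 29, 62] [268.2 180.4]
dark [223, 193, 10, 39, 165] [227.7 211.5]
dark [290, 193, 51, 48, 1163] [315.8 214.2]
dark [189, 200, 11, 13, 56] [192.1 204.4]
dark [216, 223, 7, 8, 34] [219.1 227.1]
dark [419, 247, 16, 9, 52] [426.7 250.3]
wood [300, 114, 9, 8, 56] [304.2 117.6]
wood [289, 116, 9, 9, 56] [293.1 119.9]
wood [278, 118, 8, 9, 55] [281.6 122.3]
wood [302, 124, 9, 9, 59] [306.2 128. ]
wood [291, 126, 9, 9, 59] [294.9 130.1]
wood [280, 129, 8, 8, 55] [283.6 132.3]
wood [304, 134, 9, 9, 59] [308.3 138.1]
wood [293, 137, 9, 8, 59] [296.9 140.5]
wood [282, 139, 8, 8, 56] [285.6 142.6]
wood [242, 160, 33, 42, 597] [258.1 180.7]
red [390, 35, 14, 37, 449] [396.7  52.9]
red [240, 40, 13, 37, 438] [245.7  58.3]
red [434, 134, 73, 87, 5274] [470.9 177.6]
red [91, 152, 16, 37, 446] [ 99.  169.7]
red [20, 230, 67, 41, 2105] [ 51.8 248.9]
red [90, 270, 15, 38, 484] [ 97.4 288.5]
```

View pics/crop1.png

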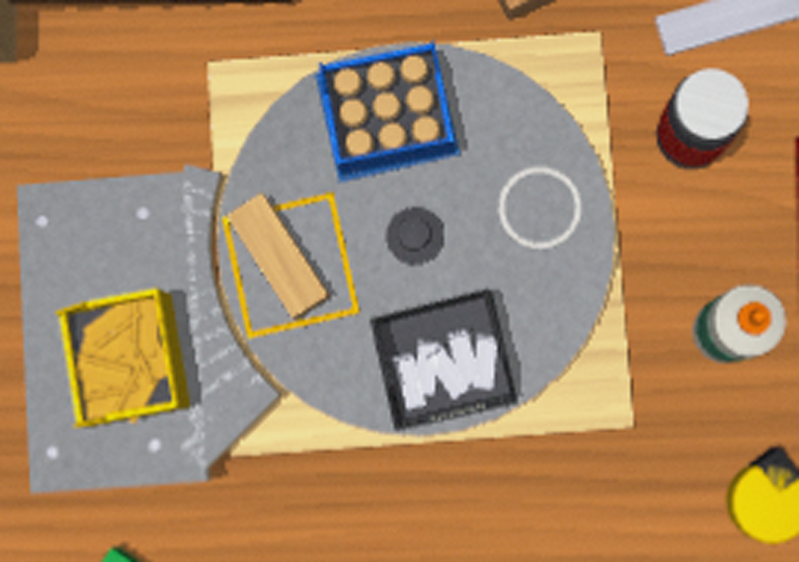

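Candidates (top image). Offcut: light wood block (259,181) on the outline, not green block (216,296), not cork block (339,76). Glue: white/green bottle with orange nozzle (416,203), not purple (480,261), not oil can (403,134). Yellow bin: on the ledge (207,216), not the rack bins (55,165)/(55,208). The crop confirms these choices.

Run:
```python
from h import *
z=np.load("pics/top0.npz"); im=z["im"]; C=(z["K"],z["d"],z["T"])
hsv=cv2.cvtColor(im,cv2.COLOR_RGB2HSV); H,S,V=[hsv[...,i].astype(int) for i in range(3)]
def box(m,x0,y0,x1,y1):
    k=np.zeros(H.shape,np.uint8); k[y0:y1,x0:x1]=m[y0:y1,x0:x1]*255; return k
def pts(k): y,x=np.nonzero(k); return np.c_[x,y].astype(np.float32)
def rect(k,zz,nm):
    p=onplane("top",pts(k),zz,C)[:,:2].astype(np.float32); (c,wh,a)=cv2.minAreaRect(p); print(nm,np.round(c,4),np.round(wh,4),round(a,1)); return p
knob=onplane("top",[[305,174.3]],.062,C)[0]; print("knob",knob)
ring=box((S<25)&(V>190),330,148,365,182); e=cv2.minEnclosingCircle(pts(ring)); rc=onplane("top",[e[0]],.04,C)[0]; print("ring",rc,e[1],np.hypot(*(knob-rc)[:2]))
d=(knob-rc)[:2]; print("disc +y dir deg",np.degrees(np.arctan2(d[1],d[0])))
rect(box((H>20)&(H<32)&(S>170),238,158,289,212),.04,"outline")
rect(box((H>8)&(H<22)&(S>60)&(V>150)&~((H>20)&(S>170)),241,159,277,204),.064,"offcut")
yb=box((H>20)&(H<32)&(S>120)&(V>40),180,188,232,242); hull=cv2.convexHull(pts(yb).astype(np.int32))
ap=cv2.approxPolyDP(hull,2,True).reshape(-1,2); print("bin hull",ap.tolist())
for zz in(.041,.069,.091): print(zz,onplane("top",ap,zz,C)[:,:2].round(4).tolist())
red=box(((H<4)|(H>176))&(S>200),430,125,515,225); rect(red,.09,"crate rim")
for q in [(387,95)]: pass
g=box((S<25)&(V>190)|((H>5)&(H<18)&(S>150)&(V>200)),402,190,432,218)
print("glue shoulder",onplane("top",[cv2.minEnclosingCircle(pts(g))[0]],.118,C),cv2.minEnclosingCircle(pts(g)))
# scene view of nozzle tip & orange
print("ledge corners",onplane("top",[[171,158],[176,261],[232,256]],.041,C)[:,:2].round(3).tolist())
```

```text
knob [0.54697258 0.00829802 0.062     ]
ring [ 0.57302361 -0.10283122  0.04      ] 13.797513961791992 0.11414186032544331
disc +y dir deg 103.19310647552403
outline [0.5279 0.1229] [0.1116 0.1032] 11.3
offcut [0.5318 0.1316] [0.0894 0.114 ] 88.9
bin hull [[228, 232], [190, 238], [184, 200], [217, 192], [222, 194]]
0.041 [[0.4027, 0.2174], [0.3896, 0.3195], [0.4914, 0.3354], [0.5102, 0.2459], [0.5044, 0.2325]]
0.069 [[0.402, 0.2106], [0.3892, 0.3102], [0.4885, 0.3258], [0.5068, 0.2385], [0.5012, 0.2254]]
0.091 [[0.4015, 0.2054], [0.3889, 0.303], [0.4863, 0.3182], [0.5042, 0.2326], [0.4986, 0.2198]]
crate rim [ 0.5246 -0.4118] [0.1783 0.2201] 89.1
glue shoulder [[ 0.45888425 -0.26977094  0.118     ]] ((417.5, 202.86363220214844), 11.413630485534668)
ledge corners [[0.607, 0.371], [0.33, 0.358], [0.339, 0.207]]
```

```bash
python3 -m creep '7 3.9 -4.3 -2 0 0 -3; 7 7.8 -8.6 -4 0 0 -6; 7 11.7 -12.9 -6 0 0 -9; 7 15.6 -17.2 -8 0 0 -12; 7 19.5 -21.5 -8 0 0 -17'
python3 -c "
from h import *
s=telemetry.observe();print(s['joints'].round(2));print(rel([.51,.11,.33]))"
```

```text
clock: 0.78
position: [0.3028, -0.338, 0.3302]
ee_rot: [3.007, 0.9, 0.002]
force: [0.8, -0.5, -0.9]
width: 0.766
gripper_force: 0.0
[ 0.88  0.1  -0.17  1.83  0.02  1.21 -0.29]
[ 4.19278999e+01 -2.60411511e+01 -3.62602086e-02]
```

```bash
python3 -m creep '7 5 -3.1 0 0 0 0; 7 10 -6.2 0 0 0 0; 7 15 -9.3 0 0 0 0; 7 20 -12.4 0 0 0 0; 7 25 -15.5 0 0 0 0'; python3 -m creep '7 5 -3.1 0 0 0 0; 7 10 -6.2 0 0 0 0; 7 15 -9.3 0 0 0 0; 7 17 -10.5 0 0 0 0; 7 17 -10.5 0 0 0 0'
python3 - <<'E'
from h import *
print(telemetry.observe()['position'],telemetry.observe()['joints'].round(2))
snap("wrist","w1")
E
```

```text
clock: 1.4
position: [0.4263, -0.071, 0.3288]
ee_rot: [3.01, 0.897, 0.0]
force: [1.3, 0.0, -0.6]
width: 0.76
gripper_force: 0.0
clock: 2.02
position: [0.5108, 0.1101, 0.3282]
ee_rot: [-3.008, -0.902, 0.001]
force: [1.2, -0.2, -1.3]
width: 0.762
gripper_force: 0.0
[0.51075526 0.11014923 0.32818373] [ 0.17  0.27 -0.61  1.66  0.16  1.26 -1.46]
```

View pics/w1.png

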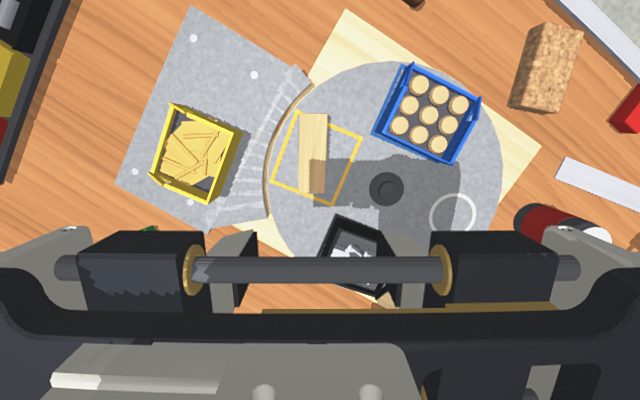

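The wrist view shows the offcut's top face around (312,153), the outline around it, the knob at (387,189), and the bin at (195,153) with its low front to the left.

Run:
```python
import cv2
im=cv2.imread("pics/w1.png")[60:240,140:380]
cv2.imwrite("pics/crop2.png",cv2.resize(im,None,fx=3.33,fy=3.33,interpolation=cv2.INTER_CUBIC))
from h import *
z=np.load("pics/w1.npz"); im=z["im"]; C=(z["K"],z["d"],z["T"])
hsv=cv2.cvtColor(im,cv2.COLOR_RGB2HSV); H,S,V=[hsv[...,i].astype(int) for i in range(3)]
# outline: yellow pixels to plane
for nm,m in(("outline",(H>20)&(H<30)&(S>130)&(V>100)),("wood",(H>12)&(H<24)&(S>60)&(S<135)&(V>90))):
    k=np.zeros(H.shape,np.uint8); k[100:210,265:366]=m[100:210,265:366]; y,x=np.nonzero(k)
    p=onplane("wrist",np.c_[x,y],.04 if nm=="outline" else .064,C)[:,:2].astype(np.float32)
    print(nm,len(p),cv2.minAreaRect(p))
k=np.zeros(H.shape,np.uint8); k[165:212,362:412]=((V<75))[165:212,362:412]
n,l,s,c=cv2.connectedComponentsWithStats(k); i=1+np.argmax(s[1:,4]); print("knob",s[i],c[i],onplane("wrist",[c[i]],.062,C))
```

```text
outline 644 ((0.5260880589485168, 0.12388171255588531), (0.11134719848632812, 0.10243307799100876), 11.169492721557617)
wood 2661 ((0.5133113861083984, 0.13106393814086914), (0.1577794849872589, 0.11534450203180313), 11.27072811126709)
knob [370 173  33  32 468] [385.07051282 189.01923077] [[0.54854947 0.01823707 0.062     ]]
```

View pics/crop2.png

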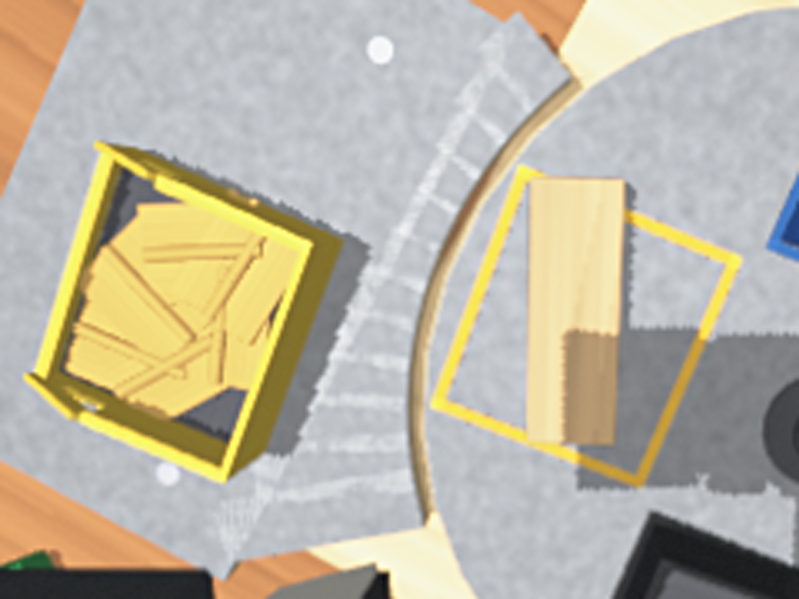

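Run:
```python
from h import *
z=np.load("pics/w1.npz"); C=(z["K"],z["d"],z["T"])
f=lambda L,zz: onplane("wrist",np.array(L)/3.333+[140,60],zz,C)[:,:2]
o=f([(529,178),(624,180),(614,443),(527,441)],.064); print("off",o.round(4).tolist(),o.mean(0)); d=(o[0]+o[1]-o[2]-o[3])/2; print(np.hypot(*d),np.degrees(np.arctan2(d[1],d[0])))
b=f([(313,243),(226,480)],.091); fr=f([(100,145),(30,377)],.069); print(b.round(4).tolist(),fr.round(4).tolist(),np.hypot(*(b[0]-b[1])),np.hypot(*(fr[0]-fr[1])))
for q in(b,fr): e=q[0]-q[1]; print(np.degrees(np.arctan2(e[1],e[0])))
m=fr.mean(0)-b.mean(0); print("front dir",np.degrees(np.arctan2(m[1],m[0])),np.hypot(*m),"centre",(b.mean(0)+fr.mean(0))/2)
c=o.mean(0); print(rel([c[0],c[1],.072]))
```

```text
off [[0.5682, 0.177], [0.5885, 0.1448], [0.4963, 0.0881], [0.4766, 0.1197]] [0.5323715  0.13239324]
0.10813829502612576 31.773011062821222
[[0.5033, 0.2312], [0.4019, 0.2151]] [[0.4863, 0.3265], [0.3859, 0.3103]] 0.10259446551022773 0.10167499753489491
8.994026834560204
9.176675394945496
front dir 99.79951089609733 0.09670251242547512 centre [0.44435992 0.27078855]
[ 3.16474824 -0.78586633 25.62039958]
```

```bash
python3 -m creep '7 3.15 -0.8 6 0 0 1.6; 7 3.15 -0.8 12 0 0 1.6; 7 3.15 -0.8 18 0 0 1.6; 7 3.15 -0.8 22 0 0 1.6; 7 3.15 -0.8 22 0 0 1.6'
python3 -c "
from h import *
print(rel([.5324,.1324,.0675]))"
```

```text
clock: 2.7
position: [0.5306, 0.1296, 0.1064]
ee_rot: [3.023, 0.853, -0.01]
force: [-0.0, -0.9, 0.7]
width: 0.763
gripper_force: 0.0
[ 0.32269556 -0.14703383  3.88857488]
```

```bash
python3 -m creep '7 0.3 -0.1 2 0 0 0; 7 0.3 -0.1 3.9 0 0 0; 7 0.3 -0.1 3.9 0 0 0'
python3 -c "
from h import *
print(rel([.5324,.1324,.0675]))"
```

```text
clock: 3.08
position: [0.5349, 0.1342, 0.0697]
ee_rot: [3.023, 0.855, -0.0]
force: [-0.1, 0.0, -0.0]
width: 0.759
gripper_force: 0.0
[-0.3055496   0.02424159  0.22469439]
```

```bash
python3 -m creep '4.6 0 0 0 0 0 0; 4.2 0 0 0 0 0 0; 3 0 0 0 0 0 0; 3 0 0 0 0 0 0; 3 0 0 0 0 0 0' 15
python3 -m creep '3 0 0 -1 0 0 0; 3 0 0 -4 0 0 0; 3 0 0 -9 0 0 0; 3 0 0 -14 0 0 0; 3 0 0 -15 0 0 0'
python3 -c "
from h import *
s=telemetry.observe();print(R.from_rotvec(s['ee_rot']).as_matrix().round(3));print(rel([.525,-.412,.22]))"
```

```text
clock: 3.7
position: [0.535, 0.1346, 0.0701]
ee_rot: [3.023, 0.855, 0.001]
force: [0.1, 0.2, 4.9]
width: 0.409
gripper_force: 15.0
clock: 4.32
position: [0.5361, 0.1356, 0.2236]
ee_rot: [-3.023, -0.856, -0.009]
force: [0.2, 0.4, -0.3]
width: 0.413
gripper_force: 15.0
[[ 0.852  0.524  0.006]
 [ 0.524 -0.852  0.002]
 [ 0.006  0.002 -1.   ]]
[-29.65160659  46.04676653   0.26644424]
```

```bash
python3 -m creep '3 -3.2 5 0 0 0 6; 3 -6.4 10 0 0 0 13; 3 -9.6 15 0 0 0 20; 3 -12.8 20 0 0 0 26; 3 -16 25 0 0 0 32'
python3 -c "
from h import *
s=telemetry.observe();print(s['joints'].round(2),R.from_rotvec(s['ee_rot']).as_matrix().round(3)[:,0]);print(rel([.525,-.412,.22]))"
```

```text
clock: 4.95
position: [0.5287, -0.164, 0.2193]
ee_rot: [-3.141, 0.016, 0.001]
force: [1.9, 1.2, -0.5]
width: 0.41
gripper_force: 15.0
[ 0.49  0.38 -0.38  1.76  0.16  1.03 -1.53] [ 1.    -0.01  -0.001]
[-0.11372345 24.80501252 -0.07645895]
```

```bash
python3 -m creep '3 -0.1 6 0 0 0 0; 3 -0.1 12 0 0 0 0; 3 -0.1 18 0 0 0 0; 3 -0.1 23.5 0 0 0 0; 3 -0.1 24.8 1 0 0 0'
python3 -m creep '3 0 0 5 0 0 0; 3 0 0 10 0 0 0; 3 0 0 12.8 0 0 0; 5.5 0 0 12.8 0 0 0; 5.5 0 0 12.8 0 0 0'
python3 -m creep '5.5 0 0 0 0 0 0; 5.5 0 0 -4 0 0 0; 5.5 0 0 -9 0 0 0; 5.5 0 0 -14 0 0 0; 5.5 0 0 -17 0 0 0'
python3 - <<'E'
from h import *
snap("top","t2"); im,_=snap("scene","s2")
t=cv2.imread("pics/t2.png"); 
cv2.imwrite("pics/v2.png",np.vstack([cv2.resize(t[95:245,165:515],None,fx=2.28,fy=2.28),cv2.resize(im[200:400,100:450,::-1],(457,257))[:, :].copy() if 0 else cv2.resize(np.ascontiguousarray(im[230:340,100:450,::-1]),(798,250))]))
E
```

```text
clock: 5.58
position: [0.5248, -0.4151, 0.2089]
ee_rot: [3.14, -0.02, -0.002]
force: [0.2, 0.3, -0.5]
width: 0.411
gripper_force: 15.0
clock: 6.2
position: [0.5276, -0.4099, 0.0829]
ee_rot: [3.141, -0.01, 0.002]
force: [0.2, -0.4, -0.1]
width: 0.573
gripper_force: 0.0
clock: 6.82
position: [0.5277, -0.4106, 0.2564]
ee_rot: [3.138, -0.011, 0.007]
force: [1.3, -0.4, -1.0]
width: 0.602
gripper_force: 0.0
```

View pics/v2.png

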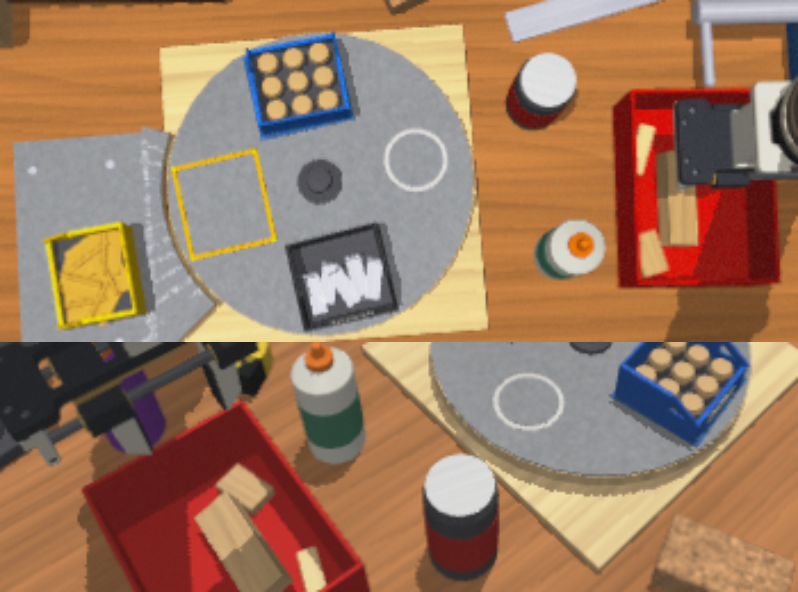

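```bash
python3 -m creep '2 -0.7 -6 0 0 0 -2; 2 -1.4 -12 0 0 0 -4; 2 -2.1 -18 0 0 0 -6; 2 -2.8 -24 0 0 0 -8; 2 -3.5 -30 0 0 0 -9.7'
python3 - <<'E'
from h import *
z=np.load("pics/t2.npz"); im=z["im"]; C=(z["K"],z["d"],z["T"])
hsv=cv2.cvtColor(im,cv2.COLOR_RGB2HSV); H,S,V=[hsv[...,i].astype(int) for i in range(3)]
k=((H>20)&(H<32)&(S>120)&(V>60)); y,x=np.nonzero(k[155:215,237:292]); p=onplane("top",np.c_[x+237,y+155],.04,C)[:,:2].astype(np.float32)
print(cv2.minAreaRect(p))
print(telemetry.observe()['joints'].round(2),rel([.4524,.2247,.2]))
E
```

```text
clock: 7.55
position: [0.4933, -0.108, 0.2522]
ee_rot: [3.131, 0.256, 0.002]
force: [0.6, -0.3, 0.3]
width: 0.219
gripper_force: 0.0
((0.5278305411338806, 0.12309010326862335), (0.1124473363161087, 0.10399668663740158), 11.348919868469238)
[ 0.48  0.28 -0.47  1.83  0.14  1.07 -1.44] [  1.36575589 -33.49871637   5.19459636]
```

```bash
python3 -m creep '2 0.3 -6 1 0 0 0; 2 0.6 -12 2 0 0 0; 2 0.9 -18 3 0 0 0; 2 1.1 -24 4 0 0 0; 2 1.2 -29 5 0 0 0'; python3 -m creep '2 0 -4 0 0 0 0; 2 0 -4 0 0 0 0'
python3 -c "
from h import *
print(rel([.4524,.2247,.1]))
snap('wrist','w3')"
```

```text
clock: 8.18
position: [0.4582, 0.1805, 0.2019]
ee_rot: [-3.131, -0.256, -0.002]
force: [0.4, 0.2, 0.6]
width: 0.223
gripper_force: 0.0
clock: 8.43
position: [0.4511, 0.2213, 0.2022]
ee_rot: [-3.129, -0.264, -0.001]
force: [-0.3, -0.2, -0.1]
width: 0.22
gripper_force: 0.0
[ 0.1726095  -0.29059247 10.21627347]
```

View pics/w3.png

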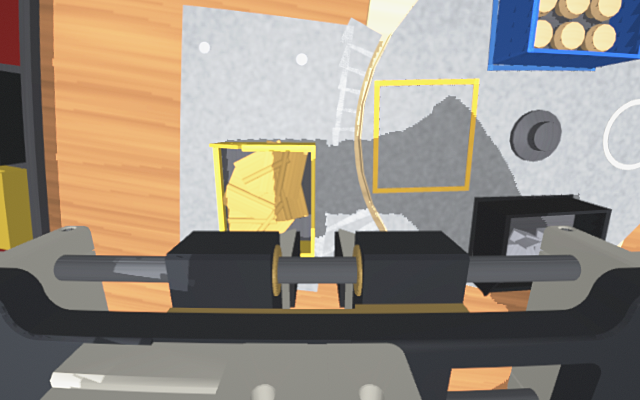

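The wrist view shows the bin square to the gripper, its back wall at about x=313 between the fingers (290–345).

```bash
python3 -m creep '2 0.15 -0.3 4 0 0 0; 2 0.15 -0.3 8 0 0 0; 2 0.15 -0.3 9.2 0 0 0; 2 0.15 -0.3 10 0 0 0; 2 0.15 -0.3 10 0 0 0'
python3 -c "
from h import *
s=telemetry.observe();print(s['force'],s['position'],rel([.4524,.2247,.1]))"
```

```text
clock: 9.1
position: [0.4539, 0.2207, 0.1023]
ee_rot: [-3.131, -0.254, -0.001]
force: [1.2, -0.2, 0.6]
width: 0.218
gripper_force: 0.0
[ 1.18790006 -0.17457467  0.60979212] [0.45388054 0.22072854 0.1023126 ] [-0.08239619 -0.41578061  0.23122217]
```

```bash
python3 -m creep '2 0 0 0 0 0 0; 2 0 0 0 0 0 0'
python3 -m creep '1 0 0 0 0 0 0; 0.2 0 0 0 0 0 0; 0 0 0 0 0 0 0; 0 0 0 0 0 0 0' 12
```

```text
clock: 9.35
position: [0.4538, 0.2211, 0.1025]
ee_rot: [-3.131, -0.255, -0.002]
force: [-0.6, 1.0, 0.6]
width: 0.217
gripper_force: 0.0
clock: 9.85
position: [0.4535, 0.2217, 0.1021]
ee_rot: [-3.13, -0.255, -0.001]
force: [-1.4, 4.1, 3.7]
width: 0.032
gripper_force: 12.0
```

```bash
python3 -m creep '0 0 0 0 0 0 0; 0 0.8 0 0 0 0 -0.4; 0 1.8 0 0 0 0 -0.8; 0 2.8 0 0 0 0 -1.2; 0 3.8 0 0 0 0 -1.6' 25
python3 -m creep '0 0.8 0 0 0 0 -0.4; 0 1.3 0 0 0 0 -0.4; 0 1.3 0 0 0 0 -0.4;0 1.3 0 0 0 0 -0.4'
python3 - <<'E'
from h import *
s=telemetry.observe();print(s['force'],s['ft_torque'],s['position'],np.degrees(2*np.arctan2(s['ee_rot'][1],s['ee_rot'][0])))
snap('wrist','w4');snap('top','t4')
a=cv2.imread("pics/w4.png")[40:260,150:500]; b=cv2.imread("pics/t4.png")[95:215,165:355]
cv2.imwrite("pics/v4.png",cv2.resize(a,None,fx=2.28,fy=2.28,interpolation=cv2.INTER_CUBIC))
z=np.load("pics/w4.npz"); C=(z["K"],z["d"],z["T"])
hsv=cv2.cvtColor(z["im"],cv2.COLOR_RGB2HSV); H,S,V=[hsv[...,i].astype(int) for i in range(3)]
E
```

```text
clock: 10.48
position: [0.4886, 0.2265, 0.102]
ee_rot: [3.125, 0.301, -0.006]
force: [-12.2, -0.3, 18.3]
width: 0.031
gripper_force: 25.0
clock: 10.98
position: [0.5022, 0.2291, 0.102]
ee_rot: [3.125, 0.31, -0.003]
force: [-8.1, 0.6, 14.7]
width: 0.031
gripper_force: 25.0
[-8.0647626   0.59677462 14.67982087] [0.03965338 1.59190328 0.17235896] [0.50221267 0.22907769 0.10204276] 11.34229951234826
```

View pics/v4.png

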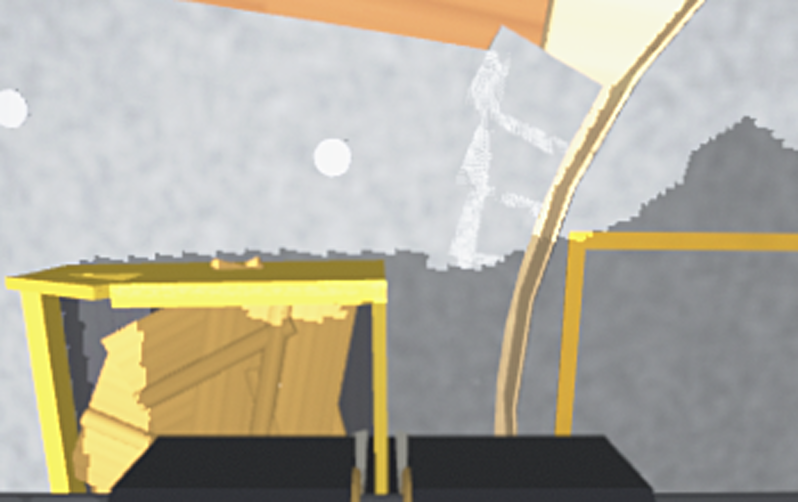

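Run:
```python
from h import *
z=np.load("pics/w4.npz"); C=(z["K"],z["d"],z["T"])
f=lambda L,zz: onplane("wrist",np.array(L)/2.28+[150,40],zz,C)[:,:2]
a=np.radians(11.3); u=np.array([-np.sin(a),np.cos(a)]); v=np.array([np.cos(a),np.sin(a)]); o=np.array([.527,.1235])
def pr(nm,P): q=P-o; print(nm,(np.c_[q@v,q@u]*1000).round(1).tolist())
pr("outline far edge outer",f([(590,233),(790,233)],.04)); pr("left edge outer",f([(569,260),(556,430)],.04))
b=f([(387,280),(114,284)],.091); pr("rim",b); e=b[0]-b[1]; print(np.degrees(np.arctan2(e[1],e[0])))
pr("rim inner/back",f([(386,303),(372,400),(387,400),(387,480)],.091))
pr("tcp",np.array([[.5022,.2291]]))
t=np.load("pics/t4.npz"); hsv=cv2.cvtColor(t["im"],cv2.COLOR_RGB2HSV); k=(hsv[...,0]>20)&(hsv[...,0]<32)&(hsv[...,1]>120)
y,x=np.nonzero(k[155:215,239:292]); 
print(cv2.minAreaRect(onplane("top",np.c_[x+239,y+155],.04,(t["K"],t["d"],t["T"]))[:,:2].astype(np.float32)))
```

```text
outline far edge outer [[54.5, 45.7], [54.9, -15.5]]
left edge outer [[46.4, 51.5], [-7.8, 51.7]]
rim [[46.9, 106.8], [46.1, 168.5]]
-78.04193066312615
rim inner/back [[41.6, 107.0], [18.7, 110.3], [18.6, 106.7], [-1.8, 106.7]]
tcp [[-3.6, 108.4]]
((0.5274736881256104, 0.12311786413192749), (0.11292248219251633, 0.10374154150485992), 11.288820266723633)
```

```bash
python3 -m creep '0 0 0 -0.1 0 0 0; 0 0.45 0 -0.1 0 0 0; 0 0.5 0 -0.1 0 0 0; 0 0.5 0 -0.1 0 0 0'
python3 - <<'E'
from h import *
s=telemetry.observe();print(s['force'],s['ft_torque'],s['position'],np.degrees(2*np.arctan2(s['ee_rot'][1],s['ee_rot'][0])))
im,C=snap('wrist','w5')
a=np.radians(11.3); u=np.array([-np.sin(a),np.cos(a)]); v=np.array([np.cos(a),np.sin(a)]); o=np.array([.527,.1235])
def prof(P0,P1,n=60): # colour profile between plane points
    pass
hsv=cv2.cvtColor(im,cv2.COLOR_RGB2HSV)
# columns through bin rim: bright yellow rows; print runs in disc coords
def uv(x,y,zz): q=onplane("wrist",[[x,y]],zz,C)[0,:2]-o; return (q@v*1000).round(1),(q@u*1000).round(1)
for X in(230,270,300):
    r=[y for y in range(140,185) if 20<hsv[y,X,0]<32 and hsv[y,X,1]>120 and hsv[y,X,2]>200]
    print(X,r[:1],[y for y in r if y<r[0]+12][-1:],uv(X,r[0]-.5,.091),uv(X,[y for y in r if y<r[0]+12][-1]+.5,.091))
E
```

```text
clock: 11.58
position: [0.5087, 0.2298, 0.1023]
ee_rot: [3.126, 0.308, -0.001]
force: [0.3, -0.7, -0.4]
width: 0.031
gripper_force: 25.0
[ 0.26680376 -0.71339327 -0.44389536] [-0.24932076  0.10273975  0.10444196] [0.50872901 0.22983094 0.10233892] 11.260716096084602
230 [163] [173] (np.float64(53.7), np.float64(152.3)) (np.float64(48.0), np.float64(152.8))
270 [163] [174] (np.float64(53.6), np.float64(131.7)) (np.float64(47.4), np.float64(132.0))
300 [163] [174] (np.float64(53.5), np.float64(116.3)) (np.float64(47.3), np.float64(116.4))
```

Run:
```python
from h import *
snap('top','t5')
t=cv2.imread("pics/t5.png")[120:250,160:320]; w=cv2.imread("pics/w5.png")[130:230,200:340]
cv2.imwrite("pics/v5.png",np.hstack([cv2.resize(t,(492,400),interpolation=cv2.INTER_NEAREST),cv2.resize(w,(308,400),interpolation=cv2.INTER_NEAREST)[:, :]]))
```

```text
(no output)
```

View pics/v5.png

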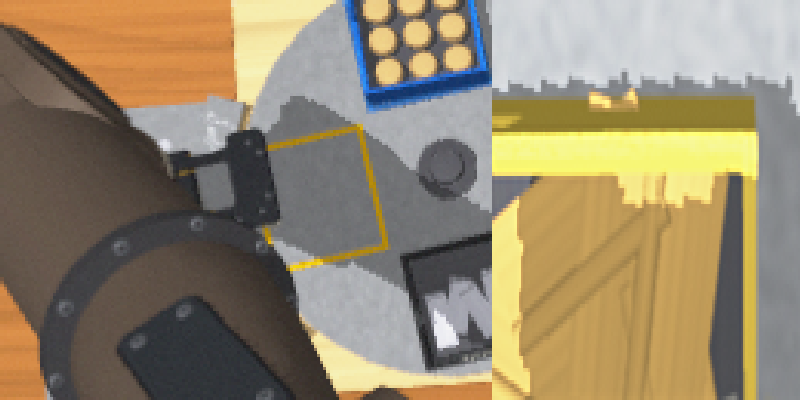

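Run:
```python
from h import *
z=np.load("pics/w5.npz"); C=(z["K"],z["d"],z["T"]); im=z["im"]
hsv=cv2.cvtColor(im,cv2.COLOR_RGB2HSV)
a=np.radians(11.3); u=np.array([-np.sin(a),np.cos(a)]); v=np.array([np.cos(a),np.sin(a)]); o=np.array([.527,.1235])
def uv(x,y,zz): q=onplane("wrist",[[x,y]],zz,C)[0,:2]-o; return (q@v*1000).round(1),(q@u*1000).round(1)
print("cam",(C[2][:2,3]-o)@v,(C[2][:2,3]-o)@u,C[2][2,3])
yel=(hsv[...,0]>18)&(hsv[...,0]<34)&(hsv[...,1]>110)
for X in(230,260,300): 
    r=np.nonzero(yel[120:200,X])[0][0]+120; print("bin bottom edge",X,r,uv(X,r-.5,.041))
for X in(420,450,470):
    rr=np.nonzero(yel[90:190,X])[0]+90; print("outl",X,rr[:6],uv(X,rr[0]-.5,.04))
for Y in(170,185,195):
    rr=np.nonzero(yel[Y,360:560])[0]+360; print("outl left",rr[:5],uv(rr[0]-.5,Y,.04))
```

```text
cam 0.07186521737252416 0.10782218029345768 0.2389664579064157
bin bottom edge 230 155 (np.float64(53.0), np.float64(167.0))
bin bottom edge 260 154 (np.float64(53.6), np.float64(146.4))
bin bottom edge 300 155 (np.float64(52.8), np.float64(119.1))
outl 420 [151 152 153 154 155 156] (np.float64(55.4), np.float64(36.8))
outl 450 [152 153 154 155 156 157] (np.float64(54.8), np.float64(15.8))
outl 470 [152 153 154 155 156 157] (np.float64(54.9), np.float64(1.7))
outl left [397 398 399 400 401] (np.float64(41.9), np.float64(52.2))
outl left [396 397 398 399 400] (np.float64(31.3), np.float64(52.2))
outl left [395 396 397 398 399] (np.float64(24.0), np.float64(52.4))
```

```bash
python3 -m creep '0 -0.2 0 0 0 0 0; 0 -0.2 0 0 0 0 0; 0 -0.2 0 0 0 0 0'
cat > m.py <<'E'
from h import *
import sys
a=np.radians(11.3); u=np.array([-np.sin(a),np.cos(a)]); v=np.array([np.cos(a),np.sin(a)]); o=np.array([.527,.1235])
s=telemetry.observe(); q=s["position"][:2]-o; print("tcp v,u mm",q@v*1000,q@u*1000,"z",s["position"][2],"F",s["force"].round(1),"yaw",np.degrees(2*np.arctan2(s['ee_rot'][1],s['ee_rot'][0])))
im,C=snap("wrist",sys.argv[1]); hsv=cv2.cvtColor(im,cv2.COLOR_RGB2HSV)
def uv(x,y,zz): q=onplane("wrist",[[x,y]],zz,C)[0,:2]-o; return np.round([q@v*1000,q@u*1000],1).tolist()
zb=float(sys.argv[2]); yel=(hsv[...,0]>18)&(hsv[...,0]<34)&(hsv[...,1]>110)
for X in(230,260,300):
    r=np.nonzero(yel[120:200,X])[0][0]+120; print("bin bottom",uv(X,r-.5,zb))
for X in(400,430,450):
    rr=np.nonzero(yel[90:180,X])[0]+90
    if len(rr): print("outl far",uv(X,rr[0]-.5,.04))
n=np.nonzero(yel[180,310:330])[0]+310; print("back rim",[uv(x,180,.091) for x in(n[0]-.5,n[-1]+.5)] if len(n) else n)
E
python3 m.py w6 .041
```

```text
clock: 12.05
position: [0.5066, 0.2302, 0.1028]
ee_rot: [-3.126, -0.309, -0.0]
force: [0.3, 0.4, -2.8]
width: 0.033
gripper_force: 25.0
tcp v,u mm 0.9122159751514085 108.5765366930408 z 0.10279351605825499 F [ 0.3  0.4 -2.8] yaw -348.6962924612062
bin bottom [51.6, 167.9]
bin bottom [51.5, 147.2]
bin bottom [51.4, 119.9]
outl far [54.8, 51.4]
outl far [54.9, 30.6]
outl far [54.9, 16.6]
back rim [[42.3, 109.7], [42.3, 107.0]]
```

```bash
python3 -m creep '0 0 0.8 0 0 0 0; 0 0 2.2 0 0 0 0; 0 0 3.6 0 0 0 0; 0 0 5 0 0 0 0; 0 0 6 0 0 0 0'; python3 -m creep '0 0 0 0 0 0 0'; python3 m.py w7 .041
```

```text
clock: 12.72
position: [0.5186, 0.1697, 0.1027]
ee_rot: [3.126, 0.307, -0.0]
force: [0.6, 0.6, -3.3]
width: 0.028
gripper_force: 25.0
clock: 12.85
position: [0.5187, 0.1696, 0.1027]
ee_rot: [3.126, 0.306, -0.0]
force: [0.8, -2.0, -1.3]
width: 0.031
gripper_force: 25.0
tcp v,u mm 0.8621783986015094 46.83867436258957 z 0.10267484363700134 F [ 0.8 -2.  -1.3] yaw 11.185930063667763
bin bottom [51.7, 105.9]
bin bottom [51.6, 85.3]
bin bottom [51.4, 58.0]
outl far [55.3, -10.4]
outl far [55.3, -31.2]
outl far [55.4, -45.2]
back rim [[42.3, 48.3], [42.3, 45.2]]
```

```bash
python3 -m creep '0 0 1.2 0 0 0 0; 0 0 2.6 0 0 0 0; 0 0 4 0 0 0 0; 0 0 5.4 0 0 0 0; 0 0 6.6 0 0 0 0'; python3 -m creep '0 0 0.8 0.05 0 0 0; 0 0 1.6 0.1 0 0 0; 0 0 2.2 0.12 0 0 0; 0 0 2.2 0.12 0 0 0'; python3 m.py w8 .040
```

```text
clock: 13.52
position: [0.5315, 0.1052, 0.1027]
ee_rot: [3.126, 0.308, -0.0]
force: [0.0, 1.0, -2.3]
width: 0.035
gripper_force: 25.0
clock: 14.02
position: [0.5357, 0.0841, 0.1015]
ee_rot: [3.126, 0.308, -0.0]
force: [0.6, -1.2, -2.1]
width: 0.029
gripper_force: 25.0
tcp v,u mm 0.8197812941840638 -40.32019626460831 z 0.10148983462641506 F [ 0.6 -1.2 -2.1] yaw 11.257268261447024
bin bottom [55.0, 18.5]
bin bottom [54.9, -2.0]
bin bottom [55.4, -29.1]
back rim [[42.5, -38.7], [42.5, -47.0]]
```

View pics/w8.png

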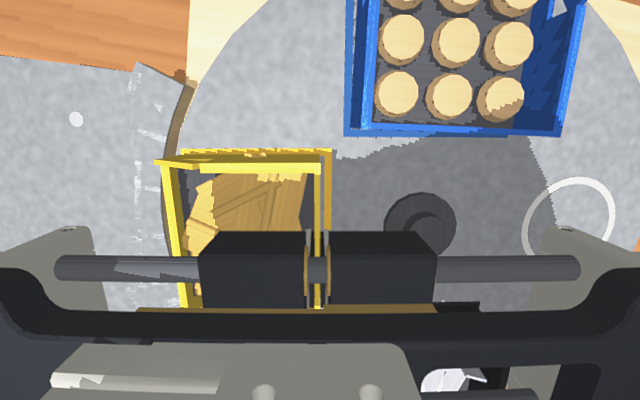

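```bash
python3 -m creep '0 0 0.3 0 0 0 0; 0 0 0.47 0 0 0 0; 0 0 0.47 0.03 0 0 0; 0 0 0.47 0.03 0 0 0'; python3 m.py w9 .040
python3 - <<'E'
from h import *
im=cv2.imread("pics/w9.png")[130:240,140:380]; cv2.imwrite("pics/v9.png",cv2.resize(im,None,fx=3.3,fy=3.3))
E
```

```text
clock: 14.58
position: [0.5365, 0.0802, 0.1012]
ee_rot: [3.126, 0.309, 0.0]
force: [-0.4, 0.2, -1.7]
width: 0.028
gripper_force: 25.0
tcp v,u mm 0.8466674047016999 -44.32938405278189 z 0.10124005110783514 F [-0.4  0.2 -1.7] yaw 11.298305271181093
bin bottom [55.0, 14.5]
bin bottom [54.9, -6.0]
bin bottom [55.5, -33.2]
back rim [[42.6, -42.8], [42.6, -49.0]]
```

View pics/v9.png

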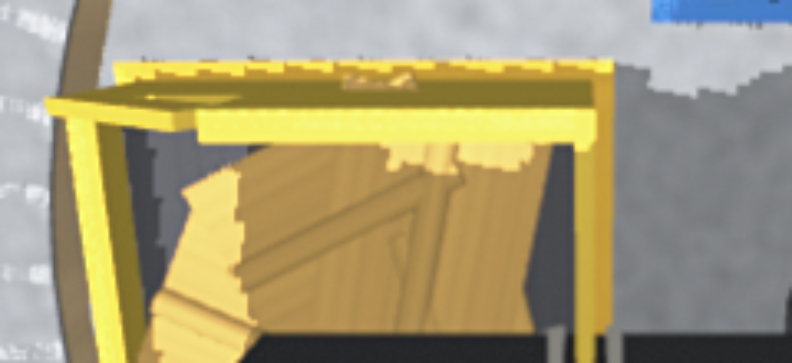

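```bash
python3 -m creep '0 0 0.05 0.02 0 0 0; 0.5 0 0.05 0.02 0 0 0; 1 0 0.05 0.02 0 0 0; 1.6 0 0.05 0.02 0 0 0; 1.6 0 0.05 0.02 0 0 0' 5; python3 -m creep '1.6 0 0 -2 0 0 0; 1.6 0 0 -5 0 0 0; 1.6 0 0 -10 0 0 0; 1.6 0 0 -15 0 0 0; 1.6 0 0 -17 0 0 0'
python3 - <<'E'
from h import *
im,C=snap("wrist","w10"); hsv=cv2.cvtColor(im,cv2.COLOR_RGB2HSV)
cv2.imwrite("pics/v10.png",cv2.resize(im[60:260,120:440,::-1],None,fx=2.5,fy=2.5))
print(rel([.459,-.27,.30]))
E
```

```text
clock: 15.25
position: [0.5366, 0.0798, 0.101]
ee_rot: [3.126, 0.309, 0.0]
force: [-0.0, -0.2, -0.5]
width: 0.173
gripper_force: 0.0
clock: 15.88
position: [0.5376, 0.0804, 0.2742]
ee_rot: [-3.126, -0.309, -0.007]
force: [0.8, 0.6, -0.9]
width: 0.176
gripper_force: 0.0
[-14.61009302  32.82302269  -2.51627563]
```

View pics/v10.png

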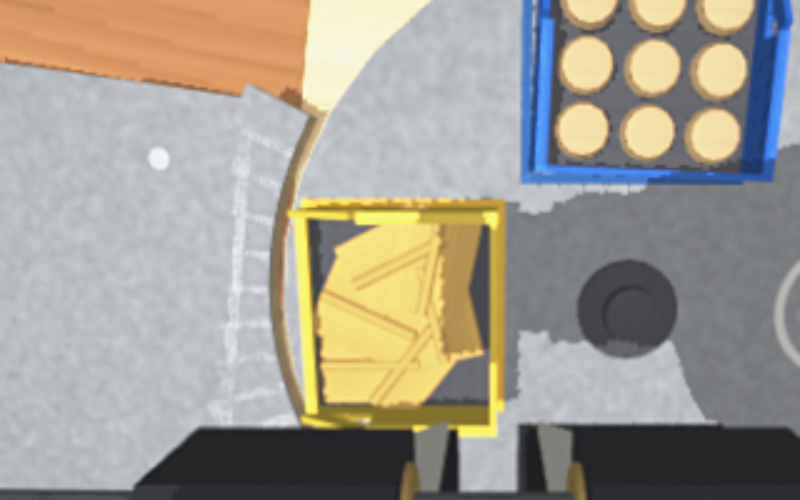

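```bash
python3 -m creep '9.1 -2.4 5.4 -1 0 0 0; 9.1 -4.8 10.8 -2 0 0 0; 9.1 -7.2 16.2 -2.5 0 0 0; 9.1 -9.6 21.6 -2.5 0 0 0; 9.1 -12 27 -2.5 0 0 0'
python3 -m creep '9.1 -5 3 0 0 0 0; 9.1 -10 3 0 0 0 0; 9.1 -10 3 0 0 0 0; 9.1 -10 3 0 0 0 0'
python3 - <<'E'
from h import *
print(telemetry.observe()["position"])
def orange(im,C,n,b):
    h=cv2.cvtColor(im,cv2.COLOR_RGB2HSV); m=((h[...,0]>=5)&(h[...,0]<17)&(h[...,1]>190)&(h[...,2]>130)).astype(np.uint8)
    k=np.zeros_like(m); x0,y0,x1,y1=b; k[y0:y1,x0:x1]=m[y0:y1,x0:x1]
    N,l,s,c=cv2.connectedComponentsWithStats(k)
    for i in range(1,N):
        if s[i,4]>8: print(n,s[i],c[i].round(1),"z.155/.14",onplane(n,[c[i]],.155,C)[0,:2].round(4),onplane(n,[c[i]],.14,C)[0,:2].round(4))
for n,b in(("top0",(400,185,440,225)),("scene0",(220,215,260,260))):
    z=np.load(f"pics/{n}.npz"); orange(z["im"],(z["K"],z["d"],z["T"]),n[:-1],b)
im,C=snap("wrist","w11"); orange(im,C,"wrist",(0,0,640,235)); print("expect px",proj("wrist",[[.459,-.27,.15],[.459,-.27,.118],[.459,-.27,0]],C).round(0).tolist())
E
```

```text
clock: 16.55
position: [0.4709, -0.2103, 0.2956]
ee_rot: [3.126, 0.309, -0.0]
force: [0.7, 0.3, 0.2]
width: 0.668
gripper_force: 0.0
clock: 17.05
position: [0.3798, -0.2573, 0.2959]
ee_rot: [3.126, 0.309, 0.001]
force: [-0.1, 1.1, 0.3]
width: 0.99
gripper_force: 0.0
[ 0.37984047 -0.25732935  0.29590531]
top [415 197  10  11  82] [419.5 202.1] z.155/.14 [ 0.4576 -0.267 ] [ 0.4588 -0.2701]
scene [235 230  11  12  81] [239.8 236. ] z.155/.14 [ 0.4724 -0.2737] [ 0.4602 -0.2687]
wrist [338 113  14  15  50] [345.6 121.2] z.155/.14 [ 0.4568 -0.2695] [ 0.4573 -0.2709]
wrist [338 114   4   7  18] [339.9 117.4] z.155/.14 [ 0.4591 -0.2636] [ 0.4597 -0.2646]
expect px [[346.0, 119.0], [343.0, 120.0], [336.0, 121.0]]
```

```bash
python3 -m creep '9.1 2 0.7 0 0 0 -10; 9.1 4 1.4 0 0 0 -20; 9.1 6 2.1 0 0 0 -30; 9.1 7.5 2.7 0 0 0 -40; 9.1 7.5 2.7 0 0 0 -49'
python3 -m creep '9.1 0 0 3 0 0 0; 9.1 0 0 6 0 0 0; 9.1 0 0 6 0 0 0'
python3 -c "
from h import *
s=telemetry.observe();print(s['joints'].round(2),np.degrees(2*np.arctan2(s['ee_rot'][1],s['ee_rot'][0])));print(rel([.4585,-.2695,.117]))"
```

```text
clock: 17.73
position: [0.4608, -0.2681, 0.2954]
ee_rot: [-2.709, -1.589, -0.002]
force: [-0.4, 0.2, -0.5]
width: 0.994
gripper_force: 0.0
clock: 18.1
position: [0.4582, -0.2679, 0.234]
ee_rot: [-2.711, -1.579, 0.002]
force: [-0.7, 0.5, -0.2]
width: 0.989
gripper_force: 0.0
[ 0.87  0.36 -0.58  1.78  0.22  1.07 -0.3 ] -299.5858278972894
[-0.12948676  0.15502703 11.69907291]
```

```bash
python3 -m creep '9.1 -0.1 0.15 4 0 0 0; 9.1 -0.1 0.15 8 0 0 0; 9.1 -0.1 0.15 10.5 0 0 0; 9.1 -0.1 0.15 11.6 0 0 0; 9.1 -0.1 0.15 11.6 0 0 0'
python3 -m creep '8 0 0 0 0 0 0; 7 0 0 0 0 0 0; 6.4 0 0 0 0 0 0; 6 0 0 0 0 0 0; 5 0 0 0 0 0 0' 20; python3 -m creep '5 0 0 0 0 0 0; 5 0 0 0 0 0 0'
```

```text
clock: 18.73
position: [0.46, -0.2707, 0.1205]
ee_rot: [2.716, 1.579, 0.001]
force: [-0.1, 0.7, 0.2]
width: 0.996
gripper_force: 0.0
clock: 19.35
position: [0.4589, -0.2707, 0.1201]
ee_rot: [-2.716, -1.578, 0.001]
force: [-2.1, 1.3, 3.8]
width: 0.65
gripper_force: 20.0
clock: 19.6
position: [0.459, -0.2707, 0.1201]
ee_rot: [-2.716, -1.578, 0.001]
force: [-3.3, 1.3, 5.7]
width: 0.645
gripper_force: 20.0
```

```bash
python3 -m creep '5 0 0 -1 0 0 0; 5 0 0 -4 0 0 0; 5 0 0 -9 0 0 0; 5 0 0 -13 0 0 0; 5 0 0 -13 0 0 0'
python3 - <<'E'
from h import *
im,C=snap("top","t12"); hsv=cv2.cvtColor(im,cv2.COLOR_RGB2HSV); H,S,V=[hsv[...,i].astype(int) for i in range(3)]
k=np.zeros(H.shape,np.uint8); k[148:182,330:365]=((S<25)&(V>190))[148:182,330:365]
y,x=np.nonzero(k); p=onplane("top",np.c_[x,y],.04,C)[:,:2].astype(np.float32); c,r=cv2.minEnclosingCircle(p); print("ring",c,r,len(x))
print(telemetry.observe()["force"],rel([c[0],c[1],.25]),R.from_rotvec(telemetry.observe()["ee_rot"]).as_matrix()[2].round(3))
E
```

```text
clock: 20.23
position: [0.4611, -0.2714, 0.2534]
ee_rot: [2.712, 1.575, 0.005]
force: [0.3, -0.7, -4.8]
width: 0.648
gripper_force: 20.0
ring (0.5726187825202942, -0.10294381529092789) 0.037474386394023895 170
[-0.55492785 -0.00734069 -3.69857834] [20.20444354  1.45360575  0.1174451 ] [-0.     0.003 -1.   ]
```

```bash
python3 -m creep '5 4 0.3 0 0 0 0; 5 9 0.7 0 0 0 0; 5 14 1.1 0 0 0 0; 5 18 1.4 0 0 0 0; 5 20.1 1.45 0 0 0 0'; python3 -m creep '5 0 0 2 0 0 0; 5 0 0 5 0 0 0; 5 0 0 6.5 0 0 0; 5 0 0 6.5 0 0 0'
python3 -c "
from h import *
print(rel([.5722,-.1036,.1605]))"
```

```text
clock: 20.9
position: [0.5716, -0.1007, 0.2481]
ee_rot: [-2.712, -1.581, 0.002]
force: [-0.2, -0.8, -3.8]
width: 0.65
gripper_force: 20.0
clock: 21.4
position: [0.5703, -0.1035, 0.1833]
ee_rot: [-2.715, -1.577, 0.004]
force: [-0.4, -0.3, -2.7]
width: 0.649
gripper_force: 20.0
[0.09142929 0.17608882 2.27765365]
```

```bash
python3 -m creep '5 0.1 0.15 1 0 0 0; 5 0.1 0.15 1.8 0 0 0; 5 0.1 0.15 2 0 0 0; 5 0.1 0.15 2 0 0 0'
python3 -c "
from h import *
print(rel([.5722,-.1036,.1605]),telemetry.observe()['force'])"; python3 -m creep '5 0 0 0.1 0 0 0; 5 0 0 0.2 0 0 0; 5 0 0 0.2 0 0 0'
```

```text
clock: 21.9
position: [0.5732, -0.1034, 0.165]
ee_rot: [2.717, 1.578, -0.0]
force: [0.5, -0.3, -2.8]
width: 0.647
gripper_force: 20.0
[-0.07216624 -0.07684614  0.45477236] [ 0.54853016 -0.26564732 -2.78650205]
clock: 22.28
position: [0.5732, -0.1034, 0.163]
ee_rot: [2.716, 1.578, -0.0]
force: [-0.4, 0.3, -3.1]
width: 0.648
gripper_force: 20.0
```

```bash
python3 -m creep '5 0 0 0.1 0 0 0; 5 0 0 0.2 0 0 0; 5 0 0 0.2 0 0 0';python3 -m creep '5 0 0 0.06 0 0 0; 5 0 0 0.06 0 0 0'
```

```text
clock: 22.65
position: [0.5731, -0.1033, 0.1609]
ee_rot: [-2.716, -1.578, 0.0]
force: [0.3, 0.5, -2.0]
width: 0.647
gripper_force: 20.0
clock: 22.9
position: [0.5733, -0.1033, 0.1605]
ee_rot: [2.717, 1.578, 0.0]
force: [-0.3, 0.3, -3.1]
width: 0.647
gripper_force: 20.0
```

```bash
python3 -m creep '5 0 0 0.06 0 0 0; 5 0 0 0.06 0 0 0';python3 -m creep '5 0 0 0.06 0 0 0; 5 0 0 0.06 0 0 0'
```

```text
clock: 23.15
position: [0.5738, -0.1034, 0.1602]
ee_rot: [2.716, 1.577, 0.001]
force: [0.6, -0.5, 0.8]
width: 0.644
gripper_force: 20.0
clock: 23.4
position: [0.5742, -0.1034, 0.1601]
ee_rot: [2.715, 1.577, 0.003]
force: [0.2, -1.1, 5.9]
width: 0.65
gripper_force: 20.0
```

```bash
python3 -m creep '5 0 0 -0.06 0 0 0; 5.7 0 0 -0.06 0 0 0; 6.2 0 0 -0.06 0 0 0; 7.5 0 0 -0.06 0 0 0; 9.1 0 0 -0.06 0 0 0' 5; python3 -m creep '9.1 0 0 0 0 0 0; 9.1 0 0 0 0 0 0; 9.1 0 0 -3 0 0 0; 9.1 0 0 -7 0 0 0; 9.1 0 0 -12 0 0 0'; python3 -m creep '9.1 -4 0 -3 0 0 0; 9.1 -9 0 -4 0 0 0; 9.1 -14 0 -4 0 0 0; 9.1 -19 0 -4 0 0 0; 9.1 -24 0 -4 0 0 0'
python3 - <<'E'
from h import *
im,C=snap("top","t13"); hsv=cv2.cvtColor(im,cv2.COLOR_RGB2HSV); H,S,V=[hsv[...,i].astype(int) for i in range(3)]
def m(k,b):
    q=np.zeros(H.shape,bool); x0,y0,x1,y1=b; q[y0:y1,x0:x1]=k[y0:y1,x0:x1]; y,x=np.nonzero(q); return np.c_[x,y].astype(float)
p=m((H>=5)&(H<17)&(S>190)&(V>130),(330,145,370,185)); print("nozzle",len(p),onplane("top",[p.mean(0)],.15+.036,C))
p=m((S<25)&(V>190),(325,140,372,190)); print("white",len(p),p.min(0),p.max(0))
o=onplane("top",p,.04,C)[:,:2]; r=np.hypot(*(o-[.5726,-.1029]).T); print("ring pixels at r 30-39mm:",((r>.030)&(r<.039)).sum())
p=m((H>18)&(H<34)&(S>110),(236,150,294,218)); print("bin+outline",cv2.minAreaRect(onplane("top",p,.04,C)[:,:2].astype(np.float32)))
p=m((H>95)&(H<125)&(S>120),(265,100,330,160)); a=np.load("pics/top0.npz")["im"]; h=cv2.cvtColor(a,cv2.COLOR_RGB2HSV)
k=(h[...,0]>95)&(h[...,0]<125)&(h[...,1]>120); y,x=np.nonzero(k[100:160,265:330]); print("blue now/start",p.mean(0),x.mean()+265,y.mean()+100)
d=m((V<110)&(S<50),(285,188,345,246)); hh=(h[...,2]<110)&(h[...,1]<50); y,x=np.nonzero(hh[188:246,285:345]); print("black",d.mean(0),x.mean()+285,y.mean()+188)
s,C2=snap("scene","s13"); h2=cv2.cvtColor(s,cv2.COLOR_RGB2HSV)
k=((h2[...,0]>=5)&(h2[...,0]<17)&(h2[...,1]>190)&(h2[...,2]>130)).astype(np.uint8); N,l,st,c=cv2.connectedComponentsWithStats(k)
print("scene orange",[(c[i].round(0).tolist(),int(st[i,4])) for i in range(1,N) if st[i,4]>25], "expect nozzle",proj("scene",[[.5726,-.1029,.188]],C2).round(0))
E
```

```text
clock: 24.02
position: [0.5731, -0.1032, 0.1597]
ee_rot: [-2.716, -1.578, 0.0]
force: [-0.5, 1.0, 0.1]
width: 0.844
gripper_force: 0.0
clock: 24.65
position: [0.5726, -0.1034, 0.2804]
ee_rot: [-2.715, -1.577, 0.002]
force: [0.9, -0.6, -0.6]
width: 0.993
gripper_force: 0.0
clock: 25.28
position: [0.4533, -0.3131, 0.32]
ee_rot: [2.716, 1.578, 0.0]
force: [0.8, -0.8, -1.1]
width: 0.992
gripper_force: 0.0
nozzle 89 [[ 0.57363678 -0.10402475  0.186     ]]
white 396 [333. 144.] [361. 177.]
ring pixels at r 30-39mm: 118
bin+outline ((0.5236776471138, 0.12909062206745148), (0.12750378251075745, 0.11705471575260162), 12.241580963134766)
blue now/start [294.29182156 136.73791822] 295.13831775700936 136.25794392523363
black [315.56816183 213.52330695] 315.79535683576955 214.21496130696474
scene orange [([334.0, 217.0], 102), ([141.0, 232.0], 71)] expect nozzle [[333. 214.]]
```

```bash
python3 -c "
from h import *
print(job.sign_off())"
```

```text
the job is handed in; nothing more can be done
None
```

I handed the job in at about 25 s: the offcut is in the crate, the yellow bin stands square on its outline with its low front outwards, and the glue bottle stands upright within about 2 mm of the white ring's centre; no turn of the carousel beyond about a degree showed up. I viewed 12 pictures, two over the limit of 10, and the last check after setting the bottle down was by numbers only, not by looking.

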